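# Pack the painting caddy with what is still usable

### The job

Pack the white compartment caddy for the next model-painting class with what is still usable: stand the two capped paint jars side by side in the jar bay, lay the roll of masking tape flat in the tape bay, and stand the full bottle of thinner in the bottle bay. The two thinner bottles look alike, so lift them to feel which is full, and stand the empty one back upright in its place. Set the jars and bottles down without dropping them, knock nothing over, and leave the used-up things (the bare tape core, the open jar) and everything else on the bench where they are.

Things in the scene. Friction and masses are not known exactly. Their poses are not given: they have to be found in the camera images.
- caddy: White fixed tray, 172 (x) by 218 (y) mm; origin under its centre, x away from robot. Floor and walls 4 mm thick, rim 37 high, dividers 30. Bays (inner mm): JAR x -82..-14, y -25..105, long narrow, robot's side, jars 62 apart along y; TAPE x -10..82, y -25..105, largest, far side; BOTTLE x -10..82, y -105..-29, far side, bottle's long side along x; the last, smallest, holds a sanding block.
- bottle_a: One of two look-alike opaque white thinner bottles: rectangular body 66 mm along its x, 46 along its y, 108 tall; round screw cap, 30 across, up to 140. One is full (about 320 g), the other empty (about 60 g): only the weight tells, either name may be the full one. Origin: centre of its underside, z up.
- bottle_b: One of two look-alike opaque white thinner bottles: rectangular body 66 mm along its x, 46 along its y, 108 tall; round screw cap, 30 across, up to 140. One is full (about 320 g), the other empty (about 60 g): only the weight tells, either name may be the full one. Origin: centre of its underside, z up.
- tape_roll: Roll of pale masking tape lying flat: a thick ring 62 mm across outside, 38 mm hole, 30 mm high, about 60 g. Origin: centre of its underside, z up.
- bare_core: Bare cardboard core of a used-up tape roll, standing on its end: a thin-walled ring 43 mm across, 38 mm hole, 30 mm high, 15 g. Stays where it is. Origin: centre of its underside.
- jar_1: Glass paint jar with its ribbed white screw cap on, full of grey paint: round, 44 mm across, 54 mm tall with the cap (the cap is the top 14 mm, 43 mm across), about 85 g. Origin: centre of its underside, z up. The two capped jars are alike and interchangeable.
- jar_2: Glass paint jar with its ribbed white screw cap on, full of grey paint: round, 44 mm across, 54 mm tall with the cap (the cap is the top 14 mm, 43 mm across), about 85 g. Origin: centre of its underside, z up. The two capped jars are alike and interchangeable.
- open_jar: Used-up glass paint jar without a cap, open at the top, a little dried paint on its bottom: 44 mm across, 45 mm tall, 55 g. Stays where it is. Origin: centre of its underside.
- dish: Small round aluminium paint dish (open bowl), 62 mm across the rim, 24 mm high, 30 g. A bystander that stays where it is. Origin: centre of its underside.
- paper_roll: White paper-towel roll standing upright, 92 mm across, 114 mm tall, 140 g, at the far right of the work. A bystander that stays where it is. Origin: centre of its underside.

How it is judged:
By the outcome, as a careful person would: the job done as asked, in the order asked, and still so for the second after the job is handed in, with the robot touching nothing.
It also fails if it takes over 141 s, if anything falls off the work surface, if the arm or the gripper's body presses on something with over 40 N, if the wrist force passes 120 N, or if a joint passes its speed limit or range.

### The arm

A 7-joint arm with a two-finger parallel gripper is mounted at the origin on the work surface. World frame = base frame: x ahead of the robot, y to its left, z up, the work surface at z = 0. Lengths are in m, angles in rad, forces in N, time in s.
With the tool pointing down it reaches from about 0.4 to 0.85 m from the base axis. Payload 4.5 kg.
Tool frame: the origin (TCP) lies on the centre line of the jaws, within the pads' length; the fingertips stand 14 mm ahead of it and the grasp point (between the pads) lies 5 mm behind it (r.tcp_to_tips is the z of the fingertips in the tool frame, in m); z points along the fingers, y is the direction in which the jaws open and shut (so a half turn about z gives the same grasp; the last joint's range is limited). The gripper opens to 88 mm and grips with 3 to 60 N. Pads are 18 mm wide; open, the fingers measure 123 mm over their backs; the gripper's body (75 mm by 187 mm) begins 45 mm behind the grasp point.
Start: joints at [-1.237, 0.689, -0.195, 1.565, 0.157, 0.902, -0.215], TCP at [0.185, 0.597, 0.253] pointing down, gripper open.
Joint ranges: [-3.01, 3.01], [-0.46, 2.08], [-1.47, 1.51], [0.13, 2.56], [-1, 4.14], [0.04, 2.09], [-2.66, 2.66]. Speed limits (rad/s): [2.57, 2.57, 3.14, 3.14, 3.14, 3.14, 3.14].

### API

Orientations are given as a unit quaternion [x, y, z, w].
In Python, from plant import r, viewer gives the robot as it stands.
- The arm moves only by the shell command python3 -m inch 'ROWS' [FORCE]. ROWS is JSON, a list of rows, each a list of 3 entries, a list of its own where there are three numbers: the closure, from 0 (fully open) to 1 (shut), then the shift along the tool's x, y, z in cm, then the turn about the tool's z in degrees. In form: [[fingers, [x, y, z], yaw], ...]. A call has 1 to 20 rows; each row is the pose to reach, as a shift and turn from the pose commanded when the call began, along the tool's axes at that moment; what a row does not reach only later rows make up. A row lasts 1/10 s, in which the tool goes at most 50 mm and 8.59 degrees, less where a joint would pass 70% of its speed; a pose out of reach is approached as far as the arm can. A call with a gripper value outside its range is refused whole. The fingers move at their own pace and stop on an object; FORCE is the grip in N (left out, the last holds). Time passes only in rows, so rows that repeat a pose let the fingers close. It gives the time, the measured TCP pose, the force and the opening at its end, in the units of the state.
- r.get_state(): the state, without advancing time (a new reading comes with each control period).
- viewer.snapshot(name): name is "side" or "top" or "wrist"; returns the picture (420x560x3 uint8, red, green, blue); there is no depth.
- viewer.camera_params(name): a dict with "intrinsics" (3x3 intrinsics, pixels), "world_to_cam" (4x4, takes a point from world to camera coordinates). Camera axes: x right, y up, looking along -z (the intrinsics and any distortion apply to the point x, -y, -z); pixel columns grow to the right and rows downward; lengths in m; the calibration is good to about 2 mm. A picture is of the moment at which its call begins: read the wrist's pose just before it. camera_params takes no time and is no camera call; for the wrist camera it gives the pose at the moment of the call.
- r.finish_job(): hands the job in, once; it reports no verdict.
Trained networks look in the newest picture that a camera, given by its name, has taken for a name from the list of things; names that differ only in an ending like _2 or _b are one class to them, and where a whole thing is asked for, a point or a joint stands for the part that bears it (a point fixed in the world has none). Each returns a list of dicts, best first, with "p" (0 to 1); they miss things now and then, are a little off and sometimes report something else, mostly with a low value. They report only what shows in the picture. A call takes as long as a camera call.
- viewer.outline_of(camera, name): "pixels" (420x560 bool, what is visible of it) and "bbox" ([left, top, width, height] in pixels, round what is visible of it).
The state is a dict: "clock": time; "q": joint angles; "qd": joint speeds; "joint_torque": joint torques, N m; "tool_pos": TCP position; "eef_rot": TCP orientation; "contact_force": force on the tool from outside, world axes, zero at the start; "moment": the same for the moment, N m; "opening": opening from 0.0 (shut) to 1.0 (fully open).
Only numpy, scipy, OpenCV 4.12 (cv2) and the standard library are available. Lean on these libraries where they do the work, as an engineer would, in place of code of your own. Each camera call takes 0.05 s, during which the arm holds its last target.

## Working session

There is one attempt and no reset: what is moved stays moved. The work goes in short steps, Python scripts to look and compute and a shell command to move; the robot and the scene stay as the last step left them, time stands still between calls to the robot, and variables do not carry over. Pictures are saved under pics/ and viewed, and the job is handed in when it is done.

```bash
ls; mkdir -p pics; cat > h.py <<'E'
import numpy as np, cv2, json
from plant import r, viewer
def snap(n,f):
    im=viewer.snapshot(n); cv2.imwrite(f'pics/{f}.png',im[:,:,::-1]); return im
def params(n):
    p=viewer.camera_params(n); return np.array(p['intrinsics']),np.array(p['world_to_cam']),p
def pix2world(n,u,v,z,P=None):
    K,W,_=P or params(n)
    d=np.linalg.inv(K)@np.array([u,v,1.]); d=np.array([d[0],-d[1],-d[2]])
    R=W[:3,:3];t=W[:3,3]; o=-R.T@t; d=R.T@d
    return o+d*(z-o[2])/d[2]
def proj(n,X,P=None):
    K,W,_=P or params(n); X=np.atleast_2d(X)
    c=X@W[:3,:3].T+W[:3,3]; c=c*[1,-1,-1]; p=c@K.T; return p[:,:2]/p[:,2:]
E
python3 - <<'E'
from h import *
snap('top','top0');snap('side','side0');snap('wrist','wrist0')
for n in('top','side'):
  p=params(n); print(p[2].keys(),p[0],-p[1][:3,:3].T@p[1][:3,3])
s=r.get_state(); print(s)
for n in ('caddy','bottle_a','tape_roll','bare_core','jar_1','open_jar','dish','paper_roll'):
  for o in viewer.outline_of('top',n): print(n,round(o['p'],2),o['bbox'],pix2world('top',o['bbox'][0]+o['bbox'][2]/2,o['bbox'][1]+o['bbox'][3]/2,0).round(3))
E
```

```text
pics
dict_keys(['intrinsics', 'world_to_cam']) [[505.95194912   0.         273.86019588]
 [  0.         505.95194912 204.24514189]
 [  0.           0.           1.        ]] [ 0.29023704 -0.03427642  1.26252597]
dict_keys(['intrinsics', 'world_to_cam']) [[414.02211996   0.         282.67132576]
 [  0.         414.02211996 212.67485732]
 [  0.           0.           1.        ]] [ 0.01733084 -0.69772688  0.62740852]
{'clock': 0.15, 'q': array([-1.23717335,  0.68976811, -0.19454175,  1.5660501 ,  0.15728081,
        0.90250132, -0.21510971]), 'qd': array([-0.00015816, -0.00224509, -0.00054119, -0.0024789 ,  0.00157837,
       -0.00167176,  0.00077045]), 'joint_torque': array([-1.59395116e-03, -5.27863848e+01, -1.26874700e+00, -1.53585184e+01,
       -5.25687542e-02,  3.91794514e-03,  1.04960623e-04]), 'tool_pos': array([0.18448565, 0.59669514, 0.25212377]), 'eef_rot': array([ 1.49326820e-01,  9.88787668e-01, -6.66706277e-04, -6.25763783e-05]), 'contact_force': array([ 0.63631662, -0.33792068, -0.15527005]), 'moment': array([-0.02624024, -0.01723765, -0.00223274]), 'opening': 0.9981737390287105}
caddy 0.61 [239.9, 141.2, 89.1, 75.0] [ 0.564 -0.041  0.   ]
bottle_a 0.65 [419.8, 198.1, 29.4, 33.4] [ 0.465 -0.416  0.   ]
bottle_a 0.56 [142.2, 238.7, 42.1, 27.2] [0.381 0.265 0.   ]
tape_roll 0.84 [365.8, 139.8, 22.7, 23.3] [ 0.631 -0.28   0.   ]
bare_core 0.64 [367.6, 184.8, 17.2, 18.4] [ 0.52  -0.273  0.   ]
jar_1 0.78 [152.5, 184.6, 21.5, 21.6] [0.526 0.268 0.   ]
jar_1 0.68 [104.4, 211.8, 21.3, 13.5] [0.469 0.389 0.   ]
open_jar 0.78 [151.7, 143.5, 23.6, 25.3] [0.629 0.269 0.   ]
dish 0.91 [367.1, 233.5, 27.4, 22.3] [ 0.392 -0.278  0.   ]
paper_roll 0.97 [423.2, 122.2, 54.2, 47.2] [ 0.642 -0.468  0.   ]
paper_roll 0.62 [368.6, 185.1, 15.0, 16.8] [ 0.521 -0.272  0.   ]
```

```bash
python3 - <<'E'
import cv2
a=cv2.imread('pics/top0.png'); cv2.imwrite('pics/top0c.png',cv2.resize(a[110:310,80:490],(800,390),interpolation=cv2.INTER_CUBIC))
E
```

```text
(no output)
```

View pics/top0c.png

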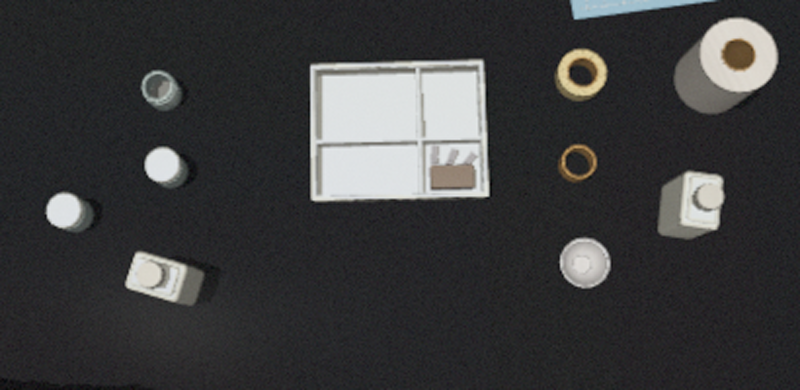

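View pics/side0.png

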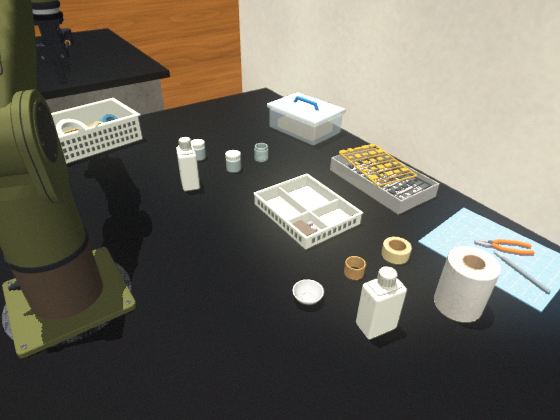

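View pics/wrist0.png

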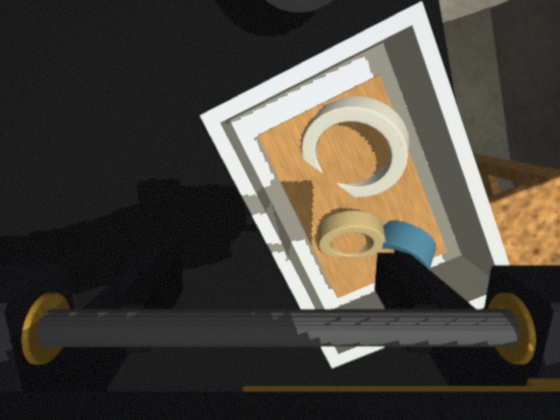

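The top view has the caddy at the centre, two capped jars at (166,167) and (68,212) in the crop, and the open jar at (161,90). The bottles are at (165,277) and (693,205), the tape at (581,74) and the core at (578,162). Next I'll fit the models to the outlines from both cameras.

```bash
cat > fit.py <<'E'
from h import *
from scipy.optimize import minimize
a=np.linspace(0,2*np.pi,48,endpoint=False)
def ring(R,z): return np.c_[R*np.cos(a),R*np.sin(a),np.full(48,z)]
def box(lx,ly,z): return np.array([[sx*lx/2,sy*ly/2,z] for sx,sy in((1,1),(1,-1),(-1,-1),(-1,1))])
M={'jar':[np.r_[ring(.022,0),ring(.022,.04),ring(.0215,.054)]],
'tape_roll':[np.r_[ring(.031,0),ring(.031,.03)]],
'bare_core':[np.r_[ring(.0215,0),ring(.0215,.03)]],
'open_jar':[np.r_[ring(.022,0),ring(.022,.045)]],
'dish':[np.r_[ring(.031,.024),ring(.02,0)]],
'paper_roll':[np.r_[ring(.046,0),ring(.046,.114)]],
'caddy':[np.r_[box(.172,.218,0),box(.172,.218,.037)]],
'bottle':[np.r_[box(.066,.046,0),box(.066,.046,.108)],np.r_[ring(.015,.105),ring(.015,.14)]]}
S=4
def render(key,p,cam,P):
    c,s=np.cos(p[2]),np.sin(p[2]); R=np.array([[c,-s,0],[s,c,0],[0,0,1]])
    m=np.zeros((420*S,560*S),np.uint8)
    for pts in M[key]:
        uv=proj(cam,pts@R.T+[p[0],p[1],0],P)
        h=cv2.convexHull(np.float32((uv+.5)*S-.5)); cv2.fillConvexPoly(m,np.int32(np.round(h*16)),1,shift=4)
    return m
def fit(key,masks,p0,yaw=False):
    """masks: list of (cam,P,mask)"""
    big=[]
    for cam,P,m in masks:
        b=cv2.resize(m.astype(np.float32),None,fx=S,fy=S,interpolation=cv2.INTER_LINEAR)>.5
        big.append((cam,P,b))
    def cost(v):
        p=[v[0]/100,v[1]/100,v[2] if yaw else 0]; t=0
        for cam,P,b in big:
            q=render(key,p,cam,P)>0; t+=1-(q&b).sum()/max(1,(q|b).sum())
        return t/len(big)
    best=None
    for y0 in ([-1.2,-.6,0,.6,1.2] if yaw and p0[2] is None else [p0[2] or 0]):
        v0=np.array([p0[0]*100,p0[1]*100,y0]); 
        sim=np.array([v0,v0+[1,0,0],v0+[0,1,0]]+([v0+[0,0,.25]]))
        o=minimize(cost,v0,method='Nelder-Mead',options=dict(initial_simplex=sim,xatol=.01,fatol=5e-4,maxiter=150))
        if best is None or o.fun<best.fun: best=o
    v=best.x; return [round(v[0]/100,4),round(v[1]/100,4),round(v[2],3) if yaw else 0],round(best.fun,3)
E
cat > run1.py <<'E'
from fit import *
P={n:params(n) for n in('top','side')}
for n in P: viewer.snapshot(n)
t=[('jar','jar_1',(.52,.262)),('jar','jar_1',(.465,.38)),('open_jar','open_jar',(.62,.262)),('tape_roll','tape_roll',(.625,-.275)),('bare_core','bare_core',(.52,-.27)),('dish','dish',(.39,-.275)),('paper_roll','paper_roll',(.62,-.45)),('bottle','bottle_a',(.37,.25,None)),('bottle','bottle_a',(.455,-.385,None)),('caddy','caddy',(.56,-.041,0))]
cache={}
for key,name,p0 in t:
    ms=[]
    for cam in P:
        if (cam,name) not in cache: cache[cam,name]=viewer.outline_of(cam,name)
        ref=proj(cam,[p0[0],p0[1],.03],P[cam])[0]
        c=[(np.hypot(*(np.array(o['bbox'][:2])+np.array(o['bbox'][2:])/2-ref)),o) for o in cache[cam,name]]
        c=[x for x in c if x[0]<30]
        if c: ms.append((cam,P[cam],min(c,key=lambda x:x[0])[1]['pixels']))
    yaw=key in('bottle','caddy')
    if not yaw:p0=(*p0,0)
    for sub in ([ [m] for m in ms]+[ms]): print(key,[m[0] for m in sub],fit(key,sub,p0,yaw))
E
python3 run1.py
```

```text
jar ['top'] ([np.float64(0.5189), np.float64(0.2575), 0], np.float64(0.099))
jar ['side'] ([np.float64(0.5196), np.float64(0.2617), 0], np.float64(0.078))
jar ['top', 'side'] ([np.float64(0.5188), np.float64(0.2587), 0], np.float64(0.103))
jar ['top'] ([np.float64(0.4646), np.float64(0.3787), 0], np.float64(0.1))
jar ['side'] ([np.float64(0.4684), np.float64(0.3856), 0], np.float64(0.304))
jar ['top', 'side'] ([np.float64(0.4649), np.float64(0.3801), 0], np.float64(0.209))
open_jar ['top'] ([np.float64(0.6224), np.float64(0.2672), 0], np.float64(0.095))
open_jar ['side'] ([np.float64(0.6215), np.float64(0.2712), 0], np.float64(0.082))
open_jar ['top', 'side'] ([np.float64(0.621), np.float64(0.2676), 0], np.float64(0.11))
tape_roll ['side'] ([np.float64(0.6348), np.float64(-0.2743), 0], np.float64(0.038))
tape_roll ['side'] ([np.float64(0.6348), np.float64(-0.2743), 0], np.float64(0.038))
bare_core ['top'] ([np.float64(0.518), np.float64(-0.2672), 0], np.float64(0.477))
bare_core ['side'] ([np.float64(0.5182), np.float64(-0.2635), 0], np.float64(0.071))
bare_core ['top', 'side'] ([np.
[... 764 characters left out ...]
bottle ['top', 'side'] ([np.float64(0.3755), np.float64(0.2504), np.float64(-1.873)], np.float64(0.071))
bottle ['top'] ([np.float64(0.4559), np.float64(-0.3938), np.float64(-0.226)], np.float64(0.08))
bottle ['side'] ([np.float64(0.4568), np.float64(-0.3923), np.float64(0.016)], np.float64(0.075))
bottle ['top', 'side'] ([np.float64(0.4565), np.float64(-0.3934), np.float64(-0.056)], np.float64(0.089))
caddy ['top'] ([np.float64(0.5634), np.float64(-0.038), np.float64(0.006)], np.float64(0.026))
caddy ['side'] ([np.float64(0.5625), np.float64(-0.0357), np.float64(0.01)], np.float64(0.016))
caddy ['top', 'side'] ([np.float64(0.5632), np.float64(-0.0366), np.float64(0.006)], np.float64(0.023))
```

```bash
cat >> h.py <<'E'
from scipy.spatial.transform import Rotation as Rn
def go(x,y,z,jaw=None):
    """print shift in tool axes (cm) and yaw(deg) to bring TCP to x,y,z with jaw direction (deg, world, mod 180)"""
    s=r.get_state(); R=Rn.from_quat(s['eef_rot']).as_matrix()
    d=R.T@(np.array([x,y,z])-s['tool_pos'])*100
    cur=np.degrees(np.arctan2(R[1,1],R[0,1]))
    yaw=0 if jaw is None else -(((jaw-cur)+90)%180-90)
    print('shift cm',d.round(2),'yaw',round(yaw,1),'| jaw now',round(cur,1),'q7',s['q'][6].round(2),'pos',s['tool_pos'].round(4),'F',s['contact_force'].round(2),'open',round(s['opening'],3),'t',round(s['clock'],2), 'tilt',R[:,2].round(3))
E
python3 -c "
from h import *
go(.519,.2595,.20,0);go(.465,.38,.2,0)
s=r.get_state();p=params('wrist');R=Rn.from_quat(s['eef_rot']).as_matrix()
print(R.T@(-p[1][:3,:3].T@p[1][:3,3]-s['tool_pos']), (p[1][:3,:3]@R).round(2))"
```

```text
shift cm [-41.93 -22.38   5.27] yaw 72.8 | jaw now 72.8 q7 -0.22 pos [0.1845 0.5972 0.2527] F [ 0.32 -0.32 -0.85] open 1.001 t 1.45 tilt [-0.  0. -1.]
shift cm [-33.21 -12.47   5.27] yaw 72.8 | jaw now 72.8 q7 -0.22 pos [0.1845 0.5972 0.2527] F [ 0.32 -0.32 -0.85] open 1.001 t 1.45 tilt [-0.  0. -1.]
[ 0.06846261  0.00043806 -0.13124933] [[ 0.    1.   -0.  ]
 [ 0.96 -0.    0.26]
 [ 0.26 -0.   -0.96]]
```

```bash
python3 -m inch '[[0,[-33.2,-12.5,5],72.8],[0,[-33.2,-12.5,5],72.8],[0,[-33.2,-12.5,5],72.8],[0,[-33.2,-12.5,5],72.8],[0,[-33.2,-12.5,5],72.8],[0,[-33.2,-12.5,5],72.8],[0,[-33.2,-12.5,5],72.8],[0,[-33.2,-12.5,5],72.8],[0,[-33.2,-12.5,5],72.8],[0,[-33.2,-12.5,5],72.8],[0,[-33.2,-12.5,5],72.8],[0,[-33.2,-12.5,5],72.8],[0,[-33.2,-12.5,5],72.8]]' 15
cat > wf.py <<'E'
import sys
from fit import *
key,name,x,y=sys.argv[1],sys.argv[2],float(sys.argv[3]),float(sys.argv[4]); cam=sys.argv[5]; f=sys.argv[6]
yaw=float(sys.argv[7]) if len(sys.argv)>7 else None
P=params(cam); snap(cam,f)
for o in viewer.outline_of(cam,name):
    if o['p']<.3: continue
    print(round(o['p'],2),np.round(o['bbox']),fit(key,[(cam,P,o['pixels'])],(x,y,yaw or 0),yaw is not None))
E
python3 wf.py jar jar_1 .465 .38 wrist w1; python3 -c "
from h import *
go(.465,.38,.052,0)"
```

```text
clock: 2.75
tool_pos: [0.4645, 0.3801, 0.2028]
eef_rot: [0.706, 0.708, 0.0, -0.0]
contact_force: [0.5, 1.1, 0.2]
opening: 1.001
0.71 [305. 283.  52.  64.] ([np.float64(0.465), np.float64(0.38), 0], np.float64(1.0))
0.59 [250. 166.  52.  59.] ([np.float64(0.4625), np.float64(0.3813), 0], np.float64(0.05))
shift cm [ 0.    0.04 15.08] yaw 0.1 | jaw now 0.1 q7 -0.65 pos [0.4646 0.3799 0.2028] F [0.08 0.13 0.1 ] open 0.999 t 2.85 tilt [-0.  0. -1.]
```

View pics/w1.png

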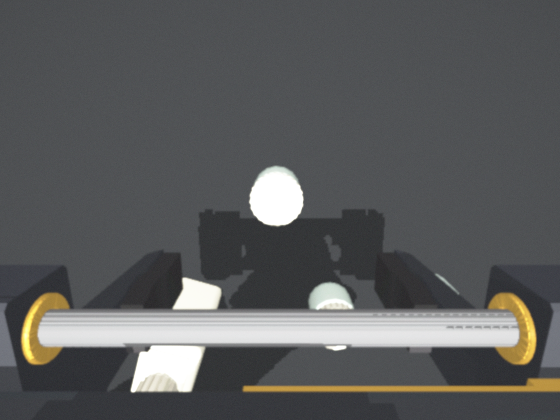

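The wrist view shows the far jar's cap at (276,196) and the other jar at (330,315). The wrist fit is within 2 mm of the estimate, so I'll grasp.

```bash
python3 -m inch '[[0,[0.1,-0.1,5],0],[0,[0.1,-0.1,9],0],[0,[0.1,-0.1,12],0],[0,[0.1,-0.1,14],0],[0,[0.1,-0.1,15.1],0],[0,[0.1,-0.1,15.1],0],[1,[0.1,-0.1,15.1],0],[1,[0.1,-0.1,15.1],0],[1,[0.1,-0.1,15.1],0],[1,[0.1,-0.1,15.1],0],[1,[0.1,-0.1,15.1],0],[1,[0.1,-0.1,15.1],0],[1,[0.1,-0.1,15.1],0],[1,[0.1,-0.1,15.1],0],[1,[0.1,-0.1,15.1],0],[1,[0.1,-0.1,15.1],0]]' 20
python3 -c "
from h import *
go(.515,-.028,.2,0)"
```

```text
clock: 4.45
tool_pos: [0.4638, 0.3807, 0.0519]
eef_rot: [0.707, 0.707, 0.0, -0.0]
contact_force: [-2.0, -1.3, 5.5]
opening: 0.483
shift cm [-40.87   5.1  -14.81] yaw 0.0 | jaw now 0.0 q7 -0.63 pos [0.4638 0.3807 0.0519] F [-1.97 -1.26  5.52] open 0.483 t 4.45 tilt [-0.  0. -1.]
```

```bash
python3 -m inch '[[1,[0,0,-2],0],[1,[0,0,-5],0],[1,[0,0,-9],0],[1,[0,0,-13],0],[1,[-4,0.5,-14.8],0],[1,[-8,1,-14.8],0],[1,[-12.5,1.6,-14.8],0],[1,[-17,2.2,-14.8],0],[1,[-21.5,2.8,-14.8],0],[1,[-26,3.4,-14.8],0],[1,[-30.5,4,-14.8],0],[1,[-35,4.6,-14.8],0],[1,[-38.5,5,-14.8],0],[1,[-40.9,5.1,-14.8],0],[1,[-40.9,5.1,-14.8],0],[1,[-40.9,5.1,-14.8],0],[1,[-40.9,5.1,-14.8],0]]'
python3 -c "
from h import *
snap('wrist','w2');snap('top','t2')
go(.515,-.028,.056,0)
a=cv2.imread('pics/w2.png');b=cv2.imread('pics/t2.png');cv2.imwrite('pics/wt2.png',cv2.resize(np.hstack([a,b]),(800,300)))"
```

```text
clock: 6.15
tool_pos: [0.515, -0.0264, 0.1995]
eef_rot: [0.706, 0.708, 0.0, -0.001]
contact_force: [0.3, 0.5, -1.5]
opening: 0.483
shift cm [-0.17  0.   14.36] yaw 0.2 | jaw now 0.2 q7 -0.01 pos [ 0.515  -0.0264  0.1996] F [ 0.43  0.68 -1.23] open 0.486 t 6.25 tilt [-0.     0.001 -1.   ]
```

View pics/wt2.png

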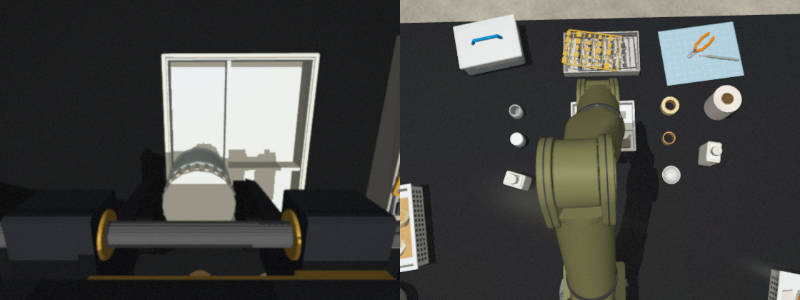

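The jar is held, and the caddy rim shows in the wrist view. I'll overlay the caddy model on it to check its pose.

```bash
cat > ov.py <<'E'
import sys
from h import *
f=sys.argv[1]; P=params('wrist')
im=cv2.imread(f'pics/{f}.png'); s=2
im=cv2.resize(im,None,fx=s,fy=s,interpolation=cv2.INTER_CUBIC)
cx,cy,th=map(float,sys.argv[2:5])
c,sn=np.cos(th),np.sin(th)
def L(p,q,col):
    pts=[]
    for t in np.linspace(0,1,30):
        X=np.array(p)*(1-t)+np.array(q)*t; X=np.array([c*X[0]-sn*X[1]+cx,sn*X[0]+c*X[1]+cy,X[2]])
        pts.append(proj('wrist',X,P)[0])
    pts=(np.array(pts)+.5)*s-.5
    cv2.polylines(im,[np.int32(pts)],False,col,1)
def rect(x0,x1,y0,y1,z,col):
    v=[(x0,y0,z),(x1,y0,z),(x1,y1,z),(x0,y1,z)]
    for i in range(4): L(v[i],v[(i+1)%4],col)
rect(-.086,.086,-.109,.109,.037,(0,0,255)); rect(-.082,-.014,-.025,.105,.004,(0,200,0)); rect(-.010,.082,-.025,.105,.004,(200,0,0));rect(-.010,.082,-.105,-.029,.004,(200,0,200))
x0,y0,w,h=map(int,sys.argv[5:9]); im=im[y0*s:(y0+h)*s,x0*s:(x0+w)*s]; cv2.imwrite(f'pics/{f}_ov.png',im)
E
python3 ov.py w2 .563 -.037 .006 180 50 300 280
```

```text
(no output)
```

View pics/w2_ov.png

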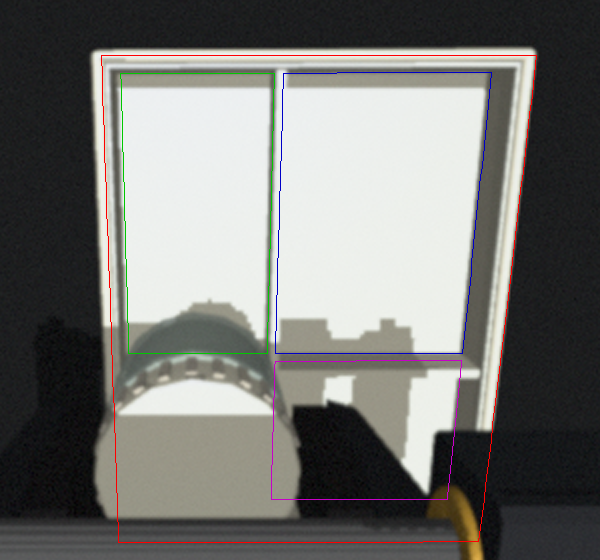

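```bash
python3 -m inch '[[1,[0,-0.1,4],0],[1,[0,-0.1,8],0],[1,[0,-0.1,11],0],[1,[0,-0.1,13],0],[1,[0,-0.1,14],0],[1,[0,-0.1,14.3],0],[1,[0,-0.1,14.4],0],[1,[0,-0.1,14.4],0],[1,[0,-0.1,14.4],0]]'
```

```text
clock: 7.15
tool_pos: [0.5148, -0.0283, 0.0566]
eef_rot: [0.707, 0.707, 0.001, 0.001]
contact_force: [0.7, 0.4, -1.0]
opening: 0.482
```

```bash
python3 -m inch '[[1,[0,0,0.05],0],[1,[0,0,0.1],0],[1,[0,0,0.1],0]]'; python3 -c "
from h import *
go(.515,-.028,.056,0)"
```

```text
clock: 7.45
tool_pos: [0.5146, -0.0284, 0.0559]
eef_rot: [0.707, 0.707, 0.001, 0.001]
contact_force: [0.0, 0.6, 9.4]
opening: 0.478
shift cm [ 0.04  0.04 -0.01] yaw 0.0 | jaw now 0.0 q7 -0.01 pos [ 0.5146 -0.0284  0.0559] F [0.02 0.56 9.4 ] open 0.478 t 7.45 tilt [ 0.002  0.    -1.   ]
```

```bash
python3 -m inch '[[0.3,[0,0,0],0],[0.3,[0,0,0],0],[0,[0,0,0],0],[0,[0,0,0],0],[0,[0,0,-2],0],[0,[0,0,-6],0],[0,[0,0,-11],0],[0,[4,0,-14.5],0],[0,[9,0.2,-14.5],0],[0,[14,0.3,-14.5],0],[0,[19,0.4,-14.5],0],[0,[24,0.5,-14.5],0],[0,[28,0.5,-14.5],0],[0,[28.8,0.5,-14.5],0],[0,[28.8,0.5,-14.5],0],[0,[28.8,0.5,-14.5],0]]'
python3 wf.py jar jar_1 .519 .2595 wrist w3;  python3 -c "
from h import *
go(.519,.2595,.052,0)"
```

```text
clock: 9.05
tool_pos: [0.519, 0.2575, 0.1995]
eef_rot: [0.708, 0.707, -0.001, 0.001]
contact_force: [-0.6, -0.1, 0.7]
opening: 1.001
0.88 [251. 164.  54.  60.] ([np.float64(0.5178), np.float64(0.2596), 0], np.float64(0.034))
shift cm [ 0.29 -0.02 14.77] yaw -0.2 | jaw now -0.2 q7 -0.45 pos [0.5193 0.2569 0.1997] F [-0.11 -0.26 -0.41] open 1.002 t 9.15 tilt [-0.    -0.002 -1.   ]
```

View pics/w3.png

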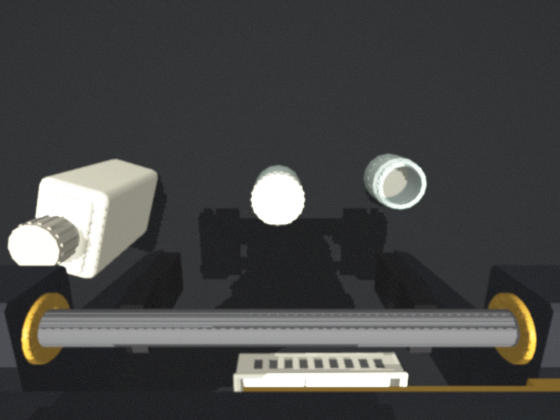

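The capped jar sits at (277,197), clear of the bottle on the left and the open jar on the right. I'll grasp it.

```bash
python3 -m inch '[[0,[0.2,-0.1,5],0],[0,[0.2,-0.1,9],0],[0,[0.2,-0.1,12],0],[0,[0.2,-0.1,14],0],[0,[0.2,-0.1,14.8],0],[0,[0.2,-0.1,14.8],0],[1,[0.2,-0.1,14.8],0],[1,[0.2,-0.1,14.8],0],[1,[0.2,-0.1,14.8],0],[1,[0.2,-0.1,14.8],0],[1,[0.2,-0.1,14.8],0],[1,[0.2,-0.1,14.8],0],[1,[0.2,-0.1,14.8],0],[1,[0.2,-0.1,14.8],0]]' 20
python3 -c "
from h import *
go(.5145,.034,.2,0)"
```

```text
clock: 10.55
tool_pos: [0.518, 0.2618, 0.0519]
eef_rot: [0.707, 0.707, 0.0, 0.0]
contact_force: [-0.1, -1.0, 3.4]
opening: 0.478
shift cm [-22.78  -0.36 -14.81] yaw 0.0 | jaw now 0.0 q7 -0.43 pos [0.518  0.2618 0.0519] F [-0.14 -1.04  3.44] open 0.478 t 10.55 tilt [ 0.  0. -1.]
```

```bash
python3 -m inch '[[1,[0,0,-2],0],[1,[0,0,-5],0],[1,[0,0,-9],0],[1,[0,0,-13],0],[1,[-4,0,-14.8],0],[1,[-8,0,-14.8],0],[1,[-12.5,-0.2,-14.8],0],[1,[-17,-0.3,-14.8],0],[1,[-20.5,-0.4,-14.8],0],[1,[-22.5,-0.4,-14.8],0],[1,[-22.6,-0.4,-14.8],0],[1,[-22.6,-0.4,-14.8],0],[1,[-22.6,-0.4,-14.8],0],[1,[-22.6,-0.4,-14.8],0],[1,[-22.6,-0.4,-14.8],0]]'
python3 -c "
from h import *
snap('wrist','w4')
go(.5145,.036,.057,0)"
```

```text
clock: 12.05
tool_pos: [0.514, 0.037, 0.1996]
eef_rot: [0.706, 0.708, 0.0, -0.0]
contact_force: [0.3, -0.0, -1.1]
opening: 0.481
shift cm [-0.08  0.05 14.26] yaw 0.1 | jaw now 0.1 q7 -0.11 pos [0.514  0.0368 0.1996] F [-0.32  1.03 -0.86] open 0.481 t 12.1 tilt [-0.  0. -1.]
```

View pics/w4.png

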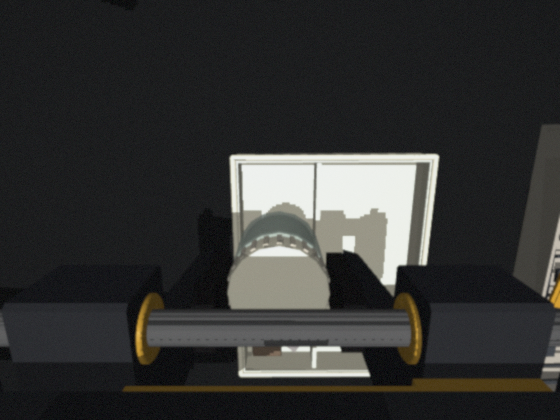

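The jar is held at (280,270), over the near half of the bay. I'll lower it.

```bash
python3 -m inch '[[1,[0,0.05,4],0],[1,[0,0.05,8],0],[1,[0,0.05,11],0],[1,[0,0.05,13],0],[1,[0,0.05,14],0],[1,[0,0.05,14.2],0],[1,[0,0.05,14.3],0],[1,[0,0.05,14.3],0],[1,[0,0.05,14.35],0],[1,[0,0.05,14.4],0],[1,[0,0.05,14.4],0]]'
```

```text
clock: 13.2
tool_pos: [0.5147, 0.0358, 0.0561]
eef_rot: [0.707, 0.707, 0.0, 0.0]
contact_force: [0.0, 0.1, -1.5]
opening: 0.484
```

```bash
python3 -m inch '[[1,[0,0,0.03],0],[1,[0,0,0.06],0],[1,[0,0,0.06],0]]'
```

```text
clock: 13.5
tool_pos: [0.5147, 0.0357, 0.0559]
eef_rot: [0.707, 0.707, 0.0, 0.0]
contact_force: [-0.1, -0.2, 7.0]
opening: 0.48
```

```bash
python3 -m inch '[[0.3,[0,0,0],0],[0.3,[0,0,0],0],[0,[0,0,0],0],[0,[0,0,0],0],[0,[0,0,-2],0],[0,[0,0,-6],0],[0,[0,0,-11],0],[0,[-4,1,-14.5],10],[0,[-9,3,-14.5],20],[0,[-14,5,-14.5],30],[0,[-19,7,-14.5],40],[0,[-23,9,-14.5],50],[0,[-27,11,-14.5],60],[0,[-31,12,-14.5],70],[0,[-31,12,-14.5],80],[0,[-31,12,-14.5],90],[0,[-31,12,-14.5],90],[0,[-31,12,-14.5],90],[0,[-31,12,-14.5],90],[0,[-31,12,-14.5],90]]'
python3 wf.py tape_roll tape_roll .6345 -.2745 wrist w5;  python3 -c "
from h import *
go(.6345,-.2745,.03,90)"
```

```text
clock: 15.5
tool_pos: [0.6345, -0.274, 0.1998]
eef_rot: [1.0, 0.001, -0.0, -0.0]
contact_force: [-0.1, -0.7, -0.1]
opening: 0.998
0.94 [250. 161.  66.  67.] ([np.float64(0.6339), np.float64(-0.275), 0], np.float64(0.319))
shift cm [ 0.    0.04 17.  ] yaw 0.1 | jaw now -89.9 q7 -0.88 pos [ 0.6345 -0.2741  0.2   ] F [0.46 0.33 0.25] open 1.003 t 15.6 tilt [-0.  0. -1.]
```

View pics/w5.png

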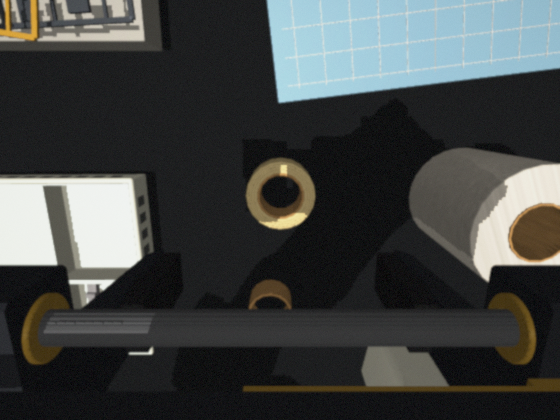

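The tape roll is at (281,194), centred between the jaws. The core at (270,297) is clear of them. I'll grasp the tape.

```bash
python3 -m inch '[[0,[0,0,5],0],[0,[0,0,10],0],[0,[0,0,14],0],[0,[0,0,16.5],0],[0,[0,0,17.7],0],[0,[0,0,17.7],0],[1,[0,0,17.7],0],[1,[0,0,17.7],0],[1,[0,0,17.7],0],[1,[0,0,17.7],0],[1,[0,0,17.7],0],[1,[0,0,17.7],0]]' 20
python3 -c "
from h import *
go(.598,.004,.18,90)"
```

```text
clock: 16.8
tool_pos: [0.6355, -0.2747, 0.0246]
eef_rot: [1.0, 0.0, 0.001, 0.0]
contact_force: [-0.5, -0.1, 6.5]
opening: 0.707
shift cm [ -3.7  -27.86 -15.57] yaw 0.0 | jaw now -90.0 q7 -0.8 pos [ 0.6355 -0.2747  0.0246] F [-0.54 -0.06  6.5 ] open 0.707 t 16.8 tilt [ 0.002 -0.001 -1.   ]
```

```bash
python3 -m inch '[[1,[0,0,0],0],[1,[0,0,-2],0],[1,[0,0,-6],0],[1,[0,0,-11],0],[1,[0,-4,-15.5],0],[1,[-0.5,-8,-15.5],0],[1,[-1,-12.5,-15.5],0],[1,[-2,-17,-15.5],0],[1,[-3,-21.5,-15.5],0],[1,[-3.5,-25,-15.5],0],[1,[-3.7,-27.9,-15.5],0],[1,[-3.7,-27.9,-15.5],0],[1,[-3.7,-27.9,-15.5],0],[1,[-3.7,-27.9,-15.5],0],[1,[-3.7,-27.9,-15.5],0]]'
python3 -c "
from h import *
snap('wrist','w6')
go(.598,.004,.027,90)"; python3 ov.py w6 .562 -.036 .006 100 50 400 280
```

```text
clock: 18.3
tool_pos: [0.5976, 0.0028, 0.1785]
eef_rot: [1.0, -0.001, 0.0, 0.0]
contact_force: [1.3, 0.2, -1.8]
opening: 0.702
shift cm [ 0.04 -0.11 15.14] yaw -0.1 | jaw now -90.1 q7 -1.17 pos [0.5975 0.003  0.1784] F [ 0.32 -0.02 -0.45] open 0.706 t 18.35 tilt [ 0.    -0.001 -1.   ]
```

View pics/w6_ov.png

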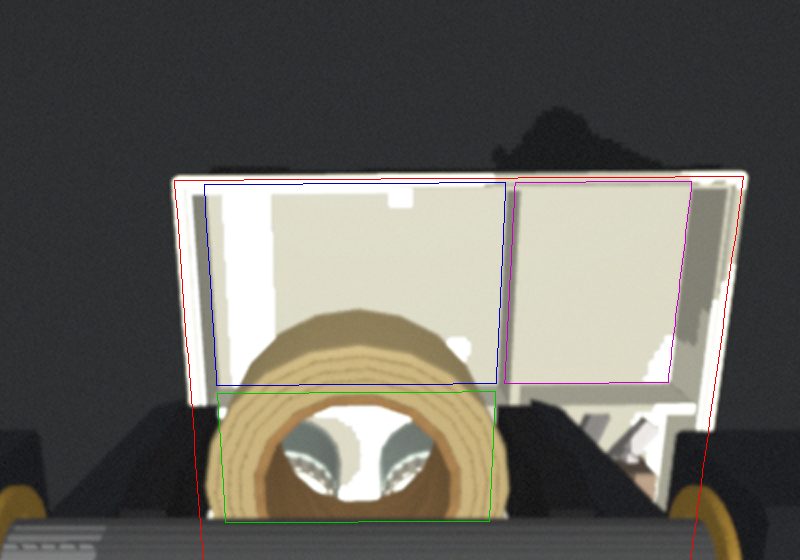

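The tape hangs over its bay, and both jars show standing through the hole, at crop (310,450) and (415,450). The model overlay matches the rim, so I'll lower the tape.

```bash
python3 -m inch '[[1,[0,-0.1,4],0],[1,[0,-0.1,8],0],[1,[0,-0.1,11.5],0],[1,[0,-0.1,13.5],0],[1,[0,-0.1,14.7],0],[1,[0,-0.1,15],0],[1,[0,-0.1,15.1],0],[1,[0,-0.1,15.1],0],[1,[0,-0.1,15.1],0]]'
```

```text
clock: 19.25
tool_pos: [0.5978, 0.0048, 0.0281]
eef_rot: [1.0, -0.0, 0.0, 0.0]
contact_force: [-2.0, -0.9, 5.3]
opening: 0.709
```

```bash
python3 -m inch '[[0.15,[0,0,0],0],[0.15,[0,0,0],0],[0.15,[0,0,0],0],[0.15,[0,0,-2],0],[0.1,[0,0,-5],0],[0,[0,0,-10],0],[0,[0,0,-15],0],[0,[0,4,-20],0],[0,[-1,9,-21],0],[0,[-3,14,-21],0],[0,[-5,19,-21],0],[0,[-7,24,-21],0],[0,[-9,29,-21],0],[0,[-11,34,-21],0],[0,[-13,38,-21],0],[0,[-14.1,39.8,-21],0],[0,[-14.1,39.8,-21],0],[0,[-14.1,39.8,-21],0],[0,[-14.1,39.8,-21],0]]'
python3 wf.py bottle bottle_a .4565 -.393 wrist w7 -.05;python3 wf.py bottle bottle_a .4565 -.393 side s7 -.05;  python3 -c "
from h import *
a=cv2.imread('pics/w7.png');b=cv2.imread('pics/s7.png');cv2.imwrite('pics/ws7.png',cv2.resize(np.hstack([a,b]),(800,300)))
go(.4565,-.393,.098,90)"
```

```text
clock: 21.15
tool_pos: [0.4578, -0.3907, 0.2367]
eef_rot: [1.0, 0.001, 0.0, -0.001]
contact_force: [0.3, 0.0, 0.7]
opening: 1.002
0.64 [251. 153.  65. 100.] ([np.float64(0.4549), np.float64(-0.3924), np.float64(-0.166)], np.float64(0.083))
0.68 [353. 266.  54.  73.] ([np.float64(0.4577), np.float64(-0.3917), np.float64(0.059)], np.float64(0.081))
0.64 [176. 142.  25.  50.] ([np.float64(0.4565), np.float64(-0.393), np.float64(-0.05)], np.float64(1.0))
shift cm [-0.13  0.23 13.89] yaw 0.2 | jaw now -89.8 q7 -0.56 pos [ 0.4578 -0.3908  0.2369] F [-0.6   0.39 -0.78] open 1.005 t 21.35 tilt [ 0.     0.001 -1.   ]
```

View pics/ws7.png

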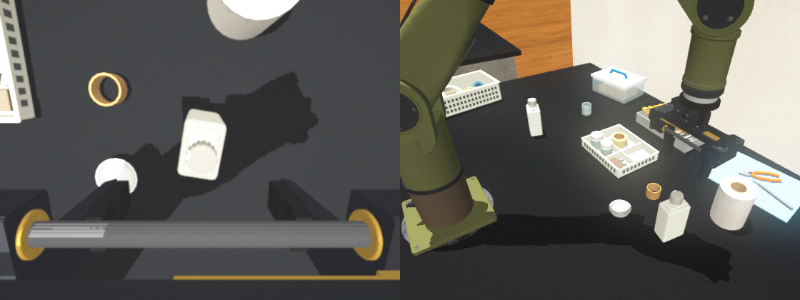

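View pics/w7.png

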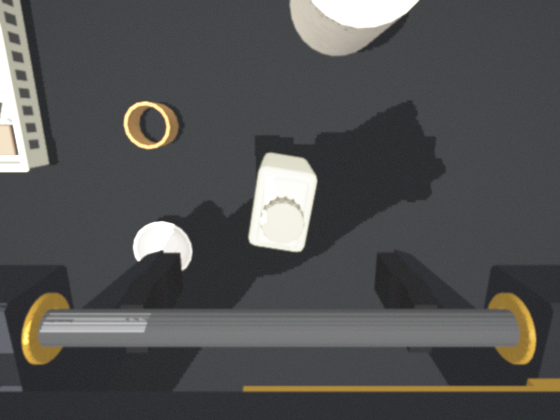

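Side view: the jars and tape are in the caddy and nothing has fallen. Wrist view: the bottle, cap at (282,220), is turned slightly clockwise. I'll measure its yaw more closely.

```bash
python3 - <<'E'
from fit import *
im=cv2.imread('pics/w7.png')
P=params('wrist')
for yaw,c in((-.1,(0,0,255)),(-.17,(0,200,0))):
  R=np.array([[np.cos(yaw),-np.sin(yaw),0],[np.sin(yaw),np.cos(yaw),0],[0,0,1]])
  if c==(0,0,255): big=cv2.resize(im[130:270,220:340],None,fx=5,fy=5,interpolation=cv2.INTER_CUBIC); raw=big.copy()
  uv=proj('wrist',box(.066,.046,.108)@R.T+[.455,-.3924,0],P)
  cv2.polylines(big,[np.int32((uv-[220,130]+.5)*5)],True,c,1)
  uv=proj('wrist',box(.066,.046,0)@R.T+[.455,-.3924,0],P)
  cv2.polylines(big,[np.int32((uv-[220,130]+.5)*5)],True,c,1)
cv2.imwrite('pics/w7z.png',cv2.resize(big,None,fx=.8,fy=.8))
E
```

```text
(no output)
```

View pics/w7z.png

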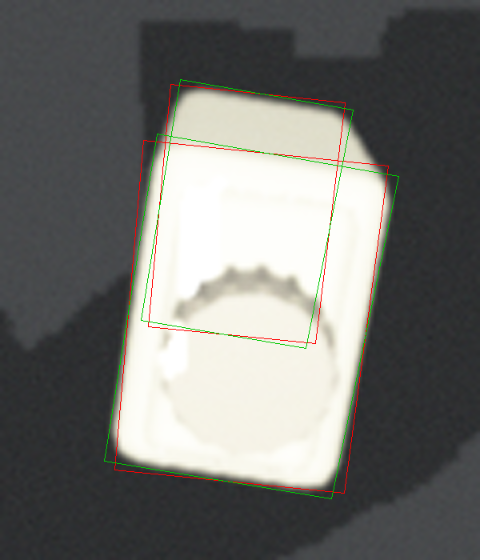

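Yaw is about -0.15 rad (-9°). I'll grasp at the top of the body and weigh it.

```bash
python3 -m inch '[[0,[-0.25,0.15,0],9],[0,[-0.25,0.15,2],9],[0,[-0.25,0.15,5],9],[0,[-0.25,0.15,8],9],[0,[-0.25,0.15,11],9],[0,[-0.25,0.15,13],9],[0,[-0.25,0.15,13.9],9],[0,[-0.25,0.15,13.9],9],[0,[-0.25,0.15,13.9],9],[0,[-0.25,0.15,13.9],9]]'
```

```text
clock: 22.35
tool_pos: [0.4549, -0.3944, 0.0994]
eef_rot: [0.997, -0.078, 0.001, 0.001]
contact_force: [0.7, 0.3, -0.3]
opening: 0.999
```

```bash
python3 -m inch '[[0,[0,-0.15,0],0],[0,[0,-0.15,0],0],[0,[0,-0.15,0],0],[1,[0,-0.15,0],0],[1,[0,-0.15,0],0],[1,[0,-0.15,0],0],[1,[0,-0.15,0],0],[1,[0,-0.15,0],0],[1,[0,-0.15,0],0],[1,[0,-0.15,0],0],[1,[0,-0.15,0],0]]' 30
python3 -m inch '[[1,[0,0,-1],0],[1,[0,0,-3],0],[1,[0,0,-5],0],[1,[0,0,-5],0],[1,[0,0,-5],0],[1,[0,0,-5],0]]'
for i in 1 2 3 4; do python3 -m inch '[[1,[0,0,0],0]]' | egrep 'force|pos'; done
```

```text
clock: 23.45
tool_pos: [0.4543, -0.3923, 0.098]
eef_rot: [0.997, -0.078, -0.0, -0.0]
contact_force: [0.1, -0.9, -0.3]
opening: 0.518
clock: 24.05
tool_pos: [0.4541, -0.3917, 0.1473]
eef_rot: [0.997, -0.078, -0.001, -0.001]
contact_force: [0.0, 1.1, -0.8]
opening: 0.524
tool_pos: [0.454, -0.3918, 0.1471]
contact_force: [0.3, -0.9, -1.1]
tool_pos: [0.4541, -0.392, 0.1473]
contact_force: [0.9, 0.6, -0.4]
tool_pos: [0.4542, -0.3922, 0.1476]
contact_force: [0.5, -0.3, -0.2]
tool_pos: [0.4543, -0.3923, 0.1478]
contact_force: [-1.3, -0.4, -1.1]
```

It weighs about 0.7 N, so the right-hand bottle is the empty one. I'll set it back where it stood.

```bash
python3 -m inch '[[1,[0,0,2],0],[1,[0,0,3.5],0],[1,[0,0,4.5],0],[1,[0,0,4.8],0],[1,[0,0,4.95],0],[1,[0,0,4.95],0],[1,[0,0,4.95],0]]'
python3 -m inch '[[1,[0,0,0.05],0],[1,[0,0,0.05],0],[1,[0,0,0.05],0]]'
```

```text
clock: 25.15
tool_pos: [0.4546, -0.3926, 0.0991]
eef_rot: [0.997, -0.078, 0.0, 0.0]
contact_force: [-0.5, 0.3, -0.7]
opening: 0.522
clock: 25.45
tool_pos: [0.4545, -0.3924, 0.0983]
eef_rot: [0.997, -0.078, 0.0, 0.0]
contact_force: [0.3, -0.1, -0.8]
opening: 0.52
```

```bash
python3 -m inch '[[1,[0,0,0.03],0],[1,[0,0,0.05],0],[1,[0,0,0.05],0]]'
```

```text
clock: 25.75
tool_pos: [0.4545, -0.3924, 0.098]
eef_rot: [0.997, -0.078, 0.0, 0.0]
contact_force: [-0.6, 0.7, 3.7]
opening: 0.522
```

```bash
python3 -m inch '[[0.3,[0,0,0],0],[0.3,[0,0,0],0],[0,[0,0,0],0],[0,[0,0,0],0],[0,[0,0,-2],0],[0,[0,0,-6],0],[0,[0,0,-11],0],[0,[0,0,-14],0],[0,[0,0,-14],0],[0,[0,0,-14],0]]'
python3 -c "
from h import *
go(.46,-.1,.24,-18);go(.3755,.25,.24,-18)
snap('side','s8')"
```

```text
clock: 26.75
tool_pos: [0.4546, -0.3922, 0.2379]
eef_rot: [0.997, -0.078, 0.0, 0.0]
contact_force: [-0.5, -0.2, -0.6]
opening: 0.998
shift cm [ -4.01 -28.94  -0.22] yaw -81.0 | jaw now -99.0 q7 -0.67 pos [ 0.4546 -0.3922  0.2379] F [-0.47 -0.24 -0.56] open 0.998 t 26.75 tilt [ 0.001 -0.    -1.   ]
shift cm [-17.81 -62.2   -0.23] yaw -81.0 | jaw now -99.0 q7 -0.67 pos [ 0.4546 -0.3922  0.2379] F [-0.47 -0.24 -0.56] open 0.998 t 26.75 tilt [ 0.001 -0.    -1.   ]
```

View pics/s8.png

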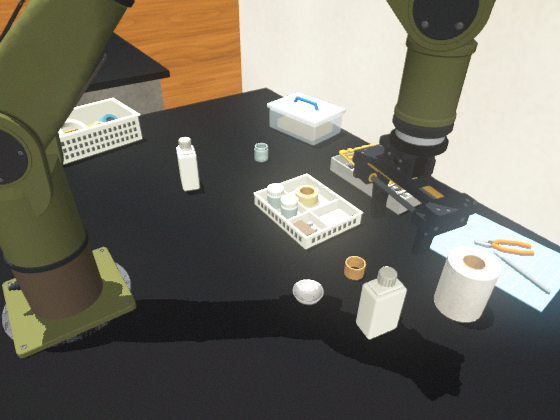

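The empty bottle stands upright at (380,305). Both jars and the tape are seated in the caddy. I'll go to the left bottle at (188,165).

```bash
python3 -m inch '[[0,[-0.5,-4,0],-5],[0,[-1,-9,0],-10],[0,[-1.5,-14,0],-15],[0,[-2,-19,0],-20],[0,[-3,-24,0],-26],[0,[-4,-29,0],-32],[0,[-6,-33.5,0],-38],[0,[-8,-38,0],-44],[0,[-10,-42.5,0],-50],[0,[-12,-47,0],-56],[0,[-14,-51.5,0],-62],[0,[-16,-56,0],-68],[0,[-17,-60,0],-75],[0,[-17.8,-62.2,0],-81],[0,[-17.8,-62.2,0],-81],[0,[-17.8,-62.2,0],-81],[0,[-17.8,-62.2,0],-81],[0,[-17.8,-62.2,0],-81],[0,[-17.8,-62.2,0],-81]]'
python3 wf.py bottle bottle_a .3755 .25 wrist w9 1.26;  python3 -c "
from h import *
go(.3755,.25,.098,-18)"
```

```text
clock: 28.7
tool_pos: [0.376, 0.2486, 0.2376]
eef_rot: [0.81, 0.587, -0.0, 0.0]
contact_force: [0.2, 0.2, -0.8]
opening: 1.004
0.93 [247. 150.  58.  92.] ([np.float64(0.3753), np.float64(0.2532), np.float64(1.285)], np.float64(0.088))
shift cm [ 0.07 -0.06 13.97] yaw -0.1 | jaw now -18.1 q7 -0.78 pos [0.3759 0.2491 0.2377] F [0.43 0.08 0.6 ] open 1.0 t 28.8 tilt [ 0. -0. -1.]
```

View pics/w9.png

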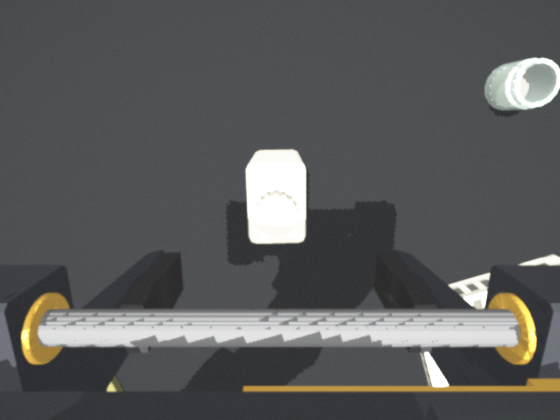

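The bottle at (277,197) lines up with the jaws. I'll grasp and weigh it.

```bash
python3 -m inch '[[0,[0.2,-0.1,2],0],[0,[0.2,-0.1,5],0],[0,[0.2,-0.1,8],0],[0,[0.2,-0.1,11],0],[0,[0.2,-0.1,13],0],[0,[0.2,-0.1,14],0],[0,[0.2,-0.1,14],0],[0,[0.2,-0.1,14],0],[0,[0.2,-0.1,14],0],[1,[0.2,-0.1,14],0],[1,[0.2,-0.1,14],0],[1,[0.2,-0.1,14],0],[1,[0.2,-0.1,14],0],[1,[0.2,-0.1,14],0],[1,[0.2,-0.1,14],0],[1,[0.2,-0.1,14],0],[1,[0.2,-0.1,14],0]]' 35
python3 -m inch '[[1,[0,0,-1],0],[1,[0,0,-3],0],[1,[0,0,-5],0],[1,[0,0,-5],0],[1,[0,0,-5],0],[1,[0,0,-5],0]]'
for i in 1 2 3 ; do python3 -m inch '[[1,[0,0,0],0]]' | egrep 'force|pos'; done
```

```text
clock: 30.5
tool_pos: [0.3753, 0.252, 0.0976]
eef_rot: [0.809, 0.588, 0.0, -0.0]
contact_force: [-1.0, 0.4, 0.8]
opening: 0.518
clock: 31.1
tool_pos: [0.3747, 0.2518, 0.147]
eef_rot: [0.809, 0.588, -0.001, -0.0]
contact_force: [0.7, -0.5, -3.5]
opening: 0.52
tool_pos: [0.3748, 0.2517, 0.1468]
contact_force: [-0.7, 0.7, -4.1]
tool_pos: [0.375, 0.2517, 0.147]
contact_force: [-0.8, -0.2, -3.0]
tool_pos: [0.3751, 0.2519, 0.1472]
contact_force: [0.3, 0.7, -3.0]
```

It weighs about 3.3 N, so this is the full one. I'll carry it to the bottle bay.

```bash
python3 -c "
from h import *
go(.598,-.103,.24,-90)"
```

```text
shift cm [-26.88  32.15  -9.28] yaw 72.0 | jaw now -18.0 q7 -0.73 pos [0.3751 0.2519 0.1472] F [ 0.32  0.67 -2.98] open 0.519 t 31.4 tilt [-0.001 -0.    -1.   ]
```

```bash
python3 -m inch '[[1,[0,0,-3],0],[1,[0,0,-6.5],0],[1,[-1,1,-9.2],3],[1,[-3,4,-9.2],8],[1,[-5,7,-9.2],14],[1,[-8,10,-9.2],20],[1,[-11,13,-9.2],26],[1,[-14,16,-9.2],32],[1,[-16,19,-9.2],38],[1,[-18.5,22,-9.2],44],[1,[-21,25,-9.2],50],[1,[-23.5,28,-9.2],56],[1,[-25.5,30.5,-9.2],62],[1,[-26.9,32.1,-9.2],68],[1,[-26.9,32.1,-9.2],72],[1,[-26.9,32.1,-9.2],72],[1,[-26.9,32.1,-9.2],72],[1,[-26.9,32.1,-9.2],72],[1,[-26.9,32.1,-9.2],72],[1,[-26.9,32.1,-9.2],72]]'
python3 -c "
from h import *
snap('wrist','w10')
go(.598,-.103,.102,-90)"; python3 ov.py w10 .562 -.036 .006 80 50 400 280
```

```text
clock: 33.4
tool_pos: [0.5975, -0.1025, 0.2397]
eef_rot: [1.0, 0.001, 0.0, -0.0]
contact_force: [0.0, -0.1, -2.1]
opening: 0.516
shift cm [ 0.04  0.04 13.77] yaw 0.1 | jaw now -89.9 q7 -1.03 pos [ 0.5976 -0.1026  0.2397] F [-0.56 -0.83 -4.25] open 0.515 t 33.45 tilt [ 0.  0. -1.]
```

View pics/w10_ov.png

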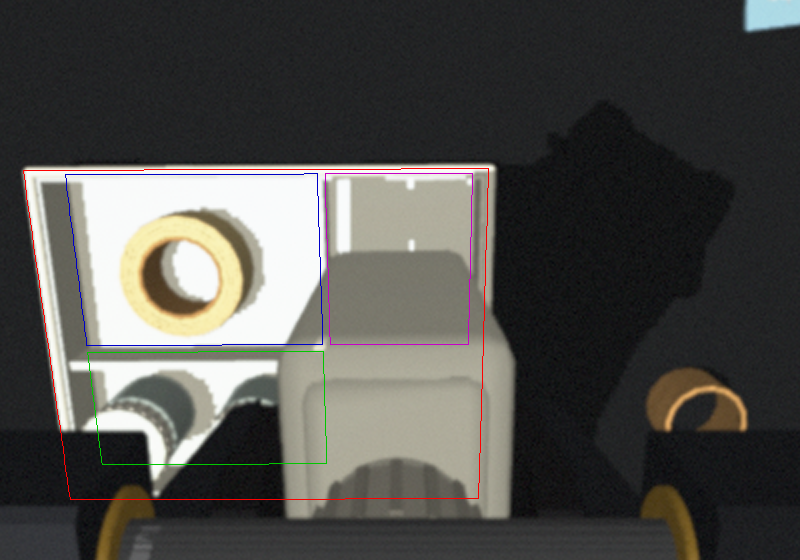

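The tape lies flat in its bay. The bottle is centred over the bottle bay, with its bottom edge at crop x≈400 against the bay centre at x≈400. I'll lower it.

```bash
python3 -m inch '[[1,[0,0,3],0],[1,[0,0,7],0],[1,[0,0,10],0],[1,[0,0,12],0],[1,[0,0,13],0],[1,[0,0,13.4],0],[1,[0,0,13.6],0],[1,[0,0,13.65],0],[1,[0,0,13.65],0],[1,[0,0,13.65],0]]'
```

```text
clock: 34.45
tool_pos: [0.5981, -0.1029, 0.1039]
eef_rot: [1.0, 0.0, 0.001, 0.0]
contact_force: [-0.4, 0.3, -3.6]
opening: 0.522
```

```bash
python3 -m inch '[[1,[0,0,0.05],0],[1,[0,0,0.1],0],[1,[0,0,0.1],0],[1,[0,0,0.1],0]]'
```

```text
clock: 34.85
tool_pos: [0.5976, -0.1029, 0.1021]
eef_rot: [1.0, 0.0, 0.0, -0.0]
contact_force: [-0.1, 1.0, -3.4]
opening: 0.517
```

```bash
python3 -m inch '[[1,[0,0,0.03],0],[1,[0,0,0.06],0],[1,[0,0,0.06],0]]';python3 -m inch '[[1,[0,0,0.03],0],[1,[0,0,0.03],0]]'
```

```text
clock: 35.15
tool_pos: [0.5976, -0.1029, 0.1017]
eef_rot: [1.0, 0.0, 0.0, -0.0]
contact_force: [-1.4, 0.8, -0.8]
opening: 0.521
clock: 35.35
tool_pos: [0.5976, -0.103, 0.1017]
eef_rot: [1.0, 0.0, 0.0, -0.0]
contact_force: [-3.0, 0.5, 4.8]
opening: 0.52
```

Seated. I'll release, rise and back away.

```bash
python3 -m inch '[[0.3,[0,0,0],0],[0.3,[0,0,0],0],[0,[0,0,0],0],[0,[0,0,0],0],[0,[0,0,-2],0],[0,[0,0,-6],0],[0,[0,0,-11],0],[0,[0,0,-15],0],[0,[0,4,-17],0],[0,[0,8,-17],0],[0,[-2,13,-17],0],[0,[-4,17,-17],0],[0,[-4,20,-17],0],[0,[-4,20,-17],0],[0,[-4,20,-17],0],[0,[-4,20,-17],0]]'
python3 run1.py | grep -v "\['top'\]"
python3 -c "
from h import *
snap('side','s11');snap('top','t11');snap('wrist','w11')
a=cv2.imread('pics/t11.png');b=cv2.imread('pics/w11.png');cv2.imwrite('pics/wt11.png',cv2.resize(np.hstack([a,b]),(800,300)))
go(.5,0,.2)"
```

```text
clock: 36.95
tool_pos: [0.5584, -0.301, 0.2708]
eef_rot: [1.0, 0.001, -0.0, -0.001]
contact_force: [0.8, 0.0, -0.3]
opening: 1.001
shift cm [ -5.76 -30.24   7.12] yaw 0 | jaw now -89.9 q7 -0.76 pos [ 0.558  -0.3023  0.2712] F [-0.95  0.68 -0.5 ] open 1.002 t 37.3 tilt [ 0.  0. -1.]Traceback (most recent call last):
  File "run1.py", line 16, in <module>
    for sub in ([ [m] for m in ms]+[ms]): print(key,[m[0] for m in sub],fit(key,sub,p0,yaw))
                                                                        ~~~^^^^^^^^^^^^^^^^
  File "fit.py", line 37, in fit
    o=minimize(cost,v0,method='Nelder-Mead',options=dict(initial_simplex=sim,xatol=.01,fatol=5e-4,maxiter=150))
    res = _minimize_neldermead(fun, x0, args, callback, bounds=bounds,
                               **options)
    fsim[k] = func(sim[k])
              ~~~~^^^^^^^^
    fx = function(np.copy(x), *(wrapper_args + args))
  File "fit.py", line 32, in cost
    return t/len(big)
           ~^~~~~~~~~
ZeroDivisionError: division by zero
```

View pics/s11.png

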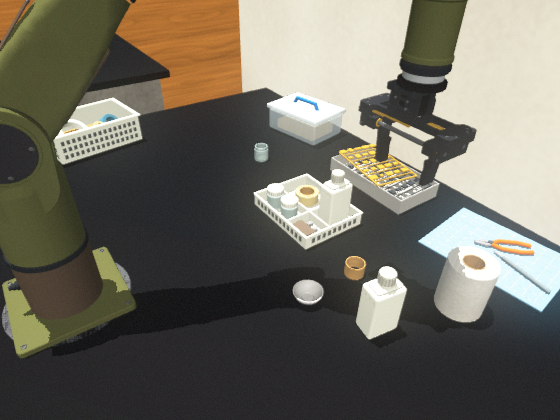

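View pics/wt11.png

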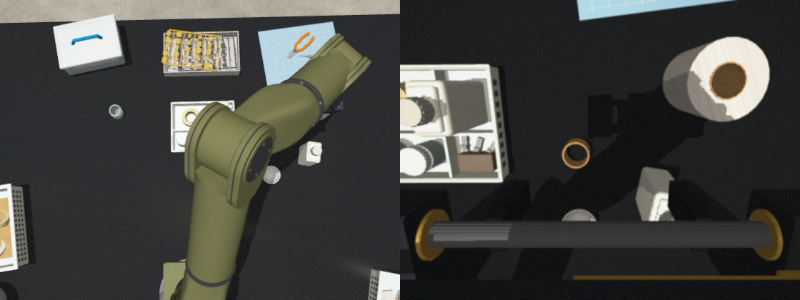

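Both views show everything standing. The bottle in the caddy is at side (337,198) and the empty one is upright at (381,305). I'll move the arm left for a clean top check of the caddy and the right side.

```bash
python3 -m inch '[[0,[-2,-5,-3],0],[0,[-4,-10,-5],0],[0,[-6,-15,-5],0],[0,[-8,-20,-5],0],[0,[-10,-25,-5],0],[0,[-12,-30,-5],0],[0,[-14,-35,-5],0],[0,[-14,-40,-5],0],[0,[-14,-45,-5],0],[0,[-14,-50,-5],0],[0,[-14,-55,-5],0],[0,[-14,-60,-5],0],[0,[-14,-64,-5],0],[0,[-14,-68,-5],0],[0,[-14,-68,-5],0],[0,[-14,-68,-5],0],[0,[-14,-68,-5],0]]'
sed -e 's/^t=.*/t=[("jar","jar_1",(.515,-.029)),("jar","jar_1",(.515,.033)),("tape_roll","tape_roll",(.598,.004)),("bottle","bottle_a",(.598,-.103,0)),("bottle","bottle_a",(.455,-.392,-.15)),("caddy","caddy",(.562,-.036,0)),("bare_core","bare_core",(.518,-.265)),("dish","dish",(.39,-.267)),("paper_roll","paper_roll",(.63,-.445)),("open_jar","open_jar",(.621,.268))]/' -e 's/x\[0\]<30/x[0]<22/' -e 's/    for sub in/    if not ms: print(key,"none"); continue\n    for sub in/' run1.py > run2.py; python3 run2.py
python3 -c "
from h import *
im=snap('top','t12')[:,:,::-1]
cv2.imwrite('pics/t12z.png',cv2.resize(im[110:290,200:500],(800,480),interpolation=cv2.INTER_CUBIC))"
```

```text
clock: 39.0
tool_pos: [0.4177, 0.375, 0.3212]
eef_rot: [1.0, -0.001, 0.0, 0.001]
contact_force: [0.4, -0.2, -0.6]
opening: 1.002
jar ['top'] ([np.float64(0.5164), np.float64(-0.0292), 0], np.float64(0.111))
jar ['side'] ([np.float64(0.5246), np.float64(-0.0138), 0], np.float64(0.159))
jar ['top', 'side'] ([np.float64(0.5153), np.float64(-0.0283), 0], np.float64(0.187))
jar ['top'] ([np.float64(0.5163), np.float64(0.032), 0], np.float64(0.054))
jar ['side'] ([np.float64(0.5211), np.float64(0.0419), 0], np.float64(0.174))
jar ['top', 'side'] ([np.float64(0.5158), np.float64(0.0325), 0], np.float64(0.182))
tape_roll ['top'] ([np.float64(0.5988), np.float64(0.0051), 0], np.float64(0.291))
tape_roll ['side'] ([np.float64(0.6018), np.float64(0.0115), 0], np.float64(0.097))
tape_roll ['top', 'side'] ([np.float64(0.5992), np.float64(0.0068), 0], np.float64(0.243))
bottle ['top'] ([np.float64(0.5964), np.float64(-0.104), np.float64(0.014)], np.float64(0.048))
bottle ['side'] ([np.float64(0.6088), np.float64(-0.0895), np.float64(0.216)], np.float64(0.094))
bottle ['top', 'side'] ([np.float64(0
[... 750 characters left out ...]
e_core ['side'] ([np.float64(0.5188), np.float64(-0.2644), 0], np.float64(0.06))
bare_core ['top', 'side'] ([np.float64(0.5187), np.float64(-0.2652), 0], np.float64(0.376))
dish none
paper_roll ['top'] ([np.float64(0.629), np.float64(-0.4468), 0], np.float64(0.025))
paper_roll ['side'] ([np.float64(0.6299), np.float64(-0.4446), 0], np.float64(0.026))
paper_roll ['top', 'side'] ([np.float64(0.6287), np.float64(-0.4457), 0], np.float64(0.034))
open_jar ['top'] ([np.float64(0.6206), np.float64(0.2666), 0], np.float64(0.073))
open_jar ['side'] ([np.float64(0.6195), np.float64(0.2683), 0], np.float64(0.092))
open_jar ['top', 'side'] ([np.float64(0.6204), np.float64(0.2669), 0], np.float64(0.087))
```

View pics/t12z.png

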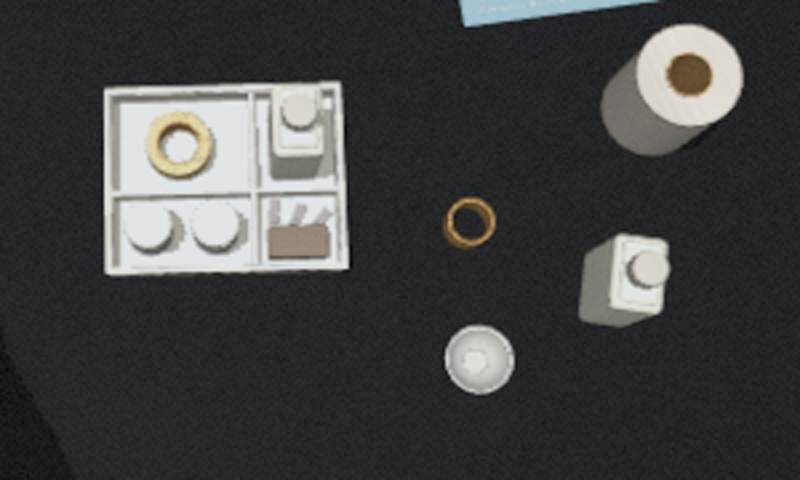

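The clean top view shows the jars at (152,226) and (217,226), the tape at (180,145) and the bottle at (298,120), each in its bay. The empty bottle, core, dish, paper roll and open jar are where they were at the start. I'm handing in.

```bash
python3 -c "
from h import *
print(r.finish_job())"
```

```text
the job is handed in; nothing more can be done
None
```

The caddy is packed and the job was handed in at about 40 s on the robot's clock, well under the 141 s limit.

- **Jars and tape:** I stood both capped jars in the jar bay, about 62 mm apart, then laid the tape flat in the tape bay.
- **Bottles:** The right-hand bottle weighed about 0.7 N, so it was the empty one, and I stood it back in its place. The left-hand bottle weighed about 3.3 N, so it was the full one, and it now stands in the bottle bay with its long side along x.
- **Set-downs:** Everything was lowered until the wrist felt the floor, at 10 N or less, before I let go.

**Final checks:** The last top view shows each item upright and inside its bay. The empty bottle, open jar, bare core and paper roll are within about 2 mm of where they started.

**Checks that disagreed or failed:**
- **Side-camera fits:** For the items in the caddy these came out up to about 15–20 mm off the top-view fits. They are seen there partly hidden and raised on the floor, so I went by the top view.
- **Dish:** The last detection found no match for the dish. The picture shows it upright and apparently unmoved, but I have no measured position for it.
- **Empty bottle's yaw:** The cameras disagree on its angle, as they did before I lifted it. Each camera's own reading changed by no more than about 2–3°.

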